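# Hang the spare handwheel on the swing-out J-hook

## Task

Swing the folded yellow J-hook on its post fully out to its stop, then lift the blue valve handwheel out of its wooden cradle by the rim and hang it by the rim in the bottom of the hook, squarely across it, hanging still and let go, with the hook still fully out. Do not drop the wheel, and do not shift or knock over the brass valve, the jar or the filter housing.

Things in the scene. Friction and masses are not known exactly. Their poses are not given: they have to be found in the camera images.
- wheel: Blue handwheel, standing upright in the cradle. Outer dia 180, inner dia 156 mm, flat rim 14 mm thick along the axis; hub 36 mm dia, 26 mm thick; 3 spokes 10 mm thick: one down, two 60 deg either side of the top (open across the top). 0.25-0.46 kg. Origin: hub centre, 100 mm above the bench at the start; x = axis (level), z up, y along the slot. Same from both sides.
- stand: Fixed wooden cradle that holds the wheel upright: base 80 x 200 x 8 mm, two side boards up to 50 mm high with a slot 17 mm wide between them along the cradle's y; the wheel's bottom sits in the slot and lifts straight out. Origin at the centre of its underside, on the bench; z up; x is the wheel's axis as it stands.
- hook_post: Fixed upright post: square foot plate 120 mm wide and 10 mm thick, round aluminium post 24 mm in diameter up to 272 mm high, with the yellow J-hook turning on it. Origin on the bench under the post's axis; z up. The folded hook points along the post's +y; fully out it points along the post's -x.
- hook_arm (a joint): Turn of the yellow hook about the post's vertical axis, rad: 0 = folded (hook points along the post's +y), 1.571 = fully out against its stop (along the post's -x), growing anticlockwise seen from above. It starts between 0 and 0.35, turns stiffly (about 0.15 N m: roughly 2 N at 75 mm from the axis) and stays where it is left.
- hook_seat (a point): Bottom of the hook's seat, on top of its 10 mm round bar: 77 mm out from the post's axis, 250 mm above the bench; turns with the hook. y points outward along the hook, z up. The flat seat runs 66 to 88 mm from the axis. The wheel hung here has its hub centre 78 mm below this point.
- hook_pivot (a point): Point on the post's axis about which the hook turns, 250 mm above the bench. Between a yellow collar (34 mm dia, 232 to 266 mm high) and the seat the hook is a straight level bar, 10 mm thick, top 262 mm high. Beyond the seat the bar turns up to a tip ending 107 mm from the axis, 277 mm high (27 mm above the seat).
- valve: Loose brass valve body without its wheel, 95 mm long, 52 mm wide, 76 mm high; leave it alone. Origin at the centre of its underside.
- jar: Loose amber jar, 60 mm diameter, 70 mm high; leave it alone. Origin at the centre of its underside.
- filter_housing: Loose white filter housing standing upright, 104 mm diameter at its head, 155 mm high; leave it alone. Origin at the centre of its underside.
Not all that is in view belongs to the job. There is more than one size of the wheel; the job needs the middle-sized.

How it is judged:
By the outcome, as a careful person would: the job done as asked, in the order asked, and still so for the second after the job is handed in, with the robot touching nothing.
It also fails if it takes over 54 s, if anything falls off the work surface, if the arm or the gripper's body presses on something with over 40 N, if the wrist force passes 120 N, or if a joint passes its speed limit or range.

## Robot

A 6-joint arm with a two-finger parallel gripper is mounted at the origin on the work surface. World frame = base frame: x ahead of the robot, y to its left, z up, the work surface at z = 0. Lengths are in mm, angles in rad, forces in N, time in s.
With the tool pointing down it reaches from about 300 to 825 mm from the base axis. Payload 5.4 kg.
Tool frame: the origin (TCP) lies on the centre line of the jaws, within the pads' length; the fingertips stand 25 mm ahead of it and the grasp point (between the pads) lies 6 mm ahead of it; z points along the fingers, y is the line along which they close (so a half turn about z gives the same grasp; the last joint's range is limited). The gripper opens to 92 mm and grips with 3 to 60 N. Pads are 20 mm wide; open, the fingers measure 128 mm over their backs; the gripper's body (75 mm by 189 mm) begins 69 mm behind the grasp point.
Start: joints at [1.138, 0.158, 1.597, -0, 1.386, -0.21], TCP at [127.064, 560.768, 239.601] pointing down, gripper open.
Joint ranges: [-2.91, 2.91], [-0.94, 2.29], [0.18, 2.7], [-1.29, 4.43], [0.17, 2.64], [-3, 3]. Speed limits (rad/s): [2.57, 2.57, 3.14, 3.14, 3.14, 3.14].

## Interface

Orientations are given as a 3x3 rotation matrix whose columns are the frame's x, y, z axes.
In Python, from rig import telemetry, optics, job gives the robot as it stands. The module is installed in compiled form; this text tells all that it offers.
- The arm moves only by the shell command python3 -m creep 'ROWS' [OPENING]. ROWS is JSON, a list of rows, each a list of 2 entries, a list of its own where there are three numbers: the shift along the tool's x, y, z in m, then the turn, a rotation vector about the tool's x, y, z in degrees. A call has 1 to 10 rows; each row shifts and turns the commanded pose from where the row before left it, along the tool's axes as they then stand; what a row does not reach is not made up. A row lasts 1/8 s, in which the tool goes at most 62.5 mm and 10.7 degrees, less where a joint would pass 70% of its speed; a pose out of reach is approached as far as the arm can. A call is refused whole if a number of a shift passes 0.0625 or a number of a turn 10.7, either way. A call with a gripper value outside its range is refused whole. OPENING is the opening, from 0 (shut) to 1 (fully open), set as the call begins (- or left out, the last holds). The fingers move at their own pace and stop on an object; the grip force is fixed at half the most. Time passes only in rows, so rows that do not move let the fingers close. It gives the time, the measured TCP pose, the force, the opening and the grip force at its end, in the units of the state.
- telemetry.get_obs(): the state, without advancing time (a new reading comes with each control period).
- optics.snapshot(name): name is "scene" or "side" or "wrist"; returns the picture (400x640x3 uint8, red, green, blue); there is no depth.
- optics.camera_params(name): a dict with "camera_matrix" (3x3 intrinsics, pixels), "R" (3x3) and "t" (3): a world point X has camera coordinates R X + t. Camera axes: x right, y down, z forward; pixel columns grow to the right and rows downward; lengths in mm; the calibration is good to about 2 mm. The wrist camera is an equidistant fisheye: a pixel r from the principal point sees the ray r / f radians off the axis. A picture is of the moment at which its call begins: read the wrist's pose just before it. camera_params takes no time and is no camera call; for the wrist camera it gives the pose at the moment of the call.
- job.finish_job(): hands the job in; it is judged then, once.
The state is a dict: "time_s": time; "joint_positions": joint angles; "qvel": joint speeds; "joint_efforts": joint torques, N m; "position": TCP position; "tool_rot": TCP orientation; "force": force on the tool from outside, world axes, zero at the start; "ft_torque": the same for the moment, N m; "width": finger opening in mm; "grasp_force": force on a finger pad.
Only numpy, scipy, OpenCV 4.12 (cv2) and the standard library are available. Lean on these libraries where they do the work, as an engineer would, in place of code of your own. Each camera call takes 0.05 s, during which the arm holds its last target. There are 200 camera calls.

## Working session

There is one attempt and no reset: what is moved stays moved. The work goes in short steps, Python scripts to look and compute and a shell command to move; the robot and the scene stay as the last step left them, time stands still between calls to the robot, and variables do not carry over. Pictures are saved under pics/ and viewed, at most 10 in all, crops included, and the job is handed in when it is done.

```bash
mkdir -p pics; python3 - <<'E'
from rig import telemetry, optics
import cv2,numpy as np
for n in("scene","side"):
    cv2.imwrite(f"pics/{n}0.png",optics.snapshot(n)[:,:,::-1])
    p=optics.camera_params(n);print(n,np.round(p["camera_matrix"],1).tolist(),np.round(p["R"],4).tolist(),np.round(p["t"],1).tolist())
o=telemetry.get_obs();print({k:np.round(v,3).tolist() for k,v in o.items()})
E
```

```text
scene [[371.0, 0.0, 322.0], [0.0, 371.0, 200.7], [0.0, 0.0, 1.0]] [[0.1739, 0.9847, -0.0055], [0.666, -0.1218, -0.7359], [-0.7254, 0.1243, -0.677]] [-48.7, -269.4, 1753.2]
side [[503.0, 0.0, 320.6], [0.0, 503.0, 201.3], [0.0, 0.0, 1.0]] [[-0.9928, -0.1197, 0.0005], [-0.0884, 0.73, -0.6777], [0.0808, -0.6729, -0.7354]] [586.0, 204.9, 1669.5]
{'time_s': 0.1, 'joint_positions': [1.138, 0.159, 1.598, 0.0, 1.386, -0.21], 'qvel': [0.001, -0.003, -0.003, 0.0, 0.001, -0.0], 'joint_efforts': [0.0, -38.65, -32.296, 0.07, 0.034, -0.0], 'position': [126.863, 560.317, 238.739], 'tool_rot': [[-0.975, 0.221, -0.001], [0.221, 0.975, -0.001], [0.0, -0.002, -1.0]], 'force': [-0.302, -0.166, 0.118], 'ft_torque': [-0.007, 0.016, 0.06], 'grasp_force': 0.0, 'width': 92.301}
```

View pics/scene0.png

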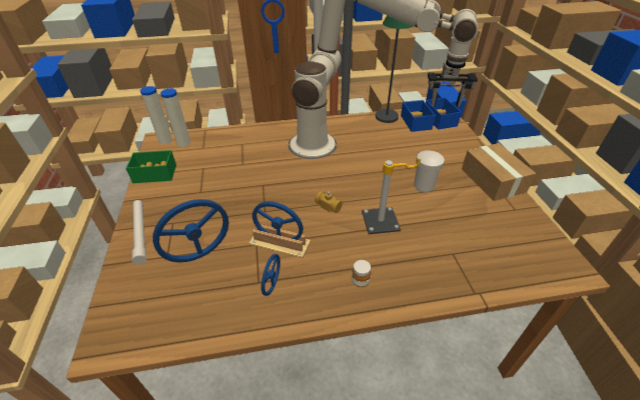

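View pics/side0.png

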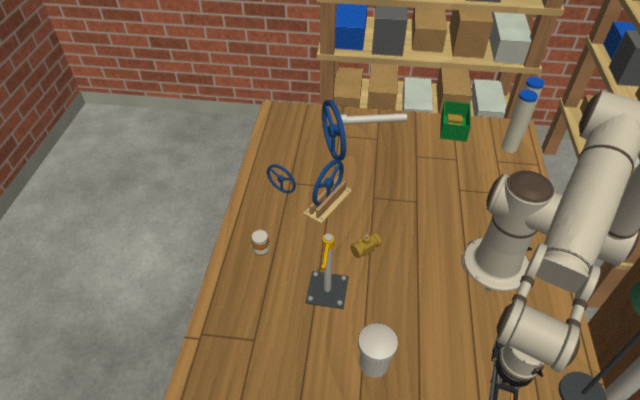

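The scene picture shows three blue handwheels: a large one at scene (192,230), one standing in the wooden cradle at (277,222), and a small one at (271,274). The one in the cradle is the middle size, so it fits. The post is at (380,220) with the yellow hook pointing right toward the white housing at (428,170). The valve is at (328,202) and the jar at (362,272). I'll confirm this in enlarged crops.

```bash
python3 - <<'E'
import cv2
a=cv2.imread("pics/scene0.png")[150:300,240:440];cv2.imwrite("pics/c1.png",cv2.resize(a,None,fx=4,fy=4,interpolation=cv2.INTER_CUBIC))
a=cv2.imread("pics/side0.png")[150:310,240:420];cv2.imwrite("pics/c2.png",cv2.resize(a,None,fx=3.7,fy=3.7,interpolation=cv2.INTER_CUBIC))
E
```

```text
(no output)
```

View pics/c1.png

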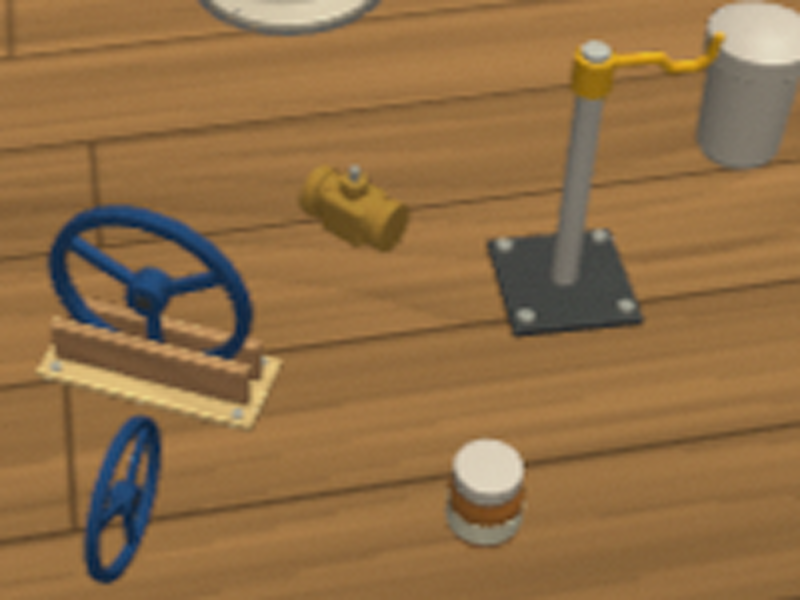

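View pics/c2.png

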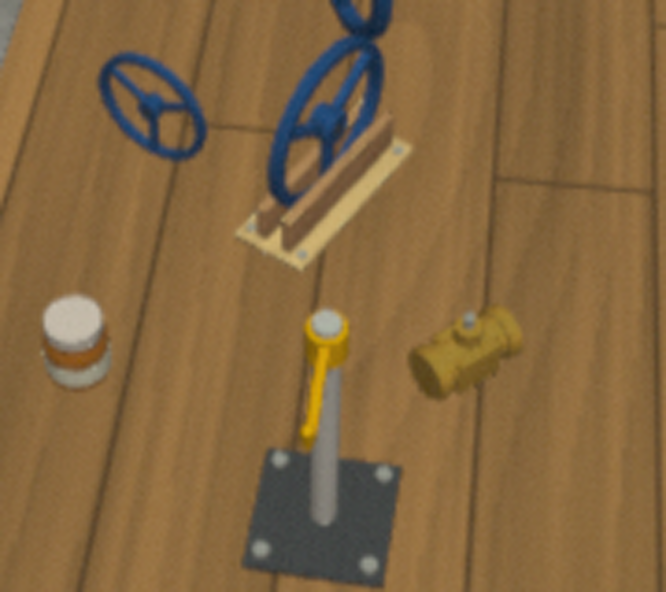

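Confirmed: the middle wheel stands in the cradle, with its hub at c1 (150,290). The other two wheels are clearly larger and smaller. The hook points right in c1, tip at (719,36). Next I'll fit the poses from both views.

```bash
cat > h.py <<'E'
import numpy as np
from scipy.optimize import least_squares
from rig import optics
P={n:optics.camera_params(n) for n in("scene","side")}
def proj(n,X):
    p=P[n];c=np.asarray(p["R"])@np.asarray(X,float)+np.asarray(p["t"]);k=np.asarray(p["camera_matrix"])@c
    return k[:2]/k[2]
def px(n,u):
    u=np.asarray(u,float)+.5
    return u/4-.5+[240,150] if n=="scene" else u/3.7-.5+[240,150]
def ray(n,uv,z):
    p=P[n];R=np.asarray(p["R"]);C=-R.T@np.asarray(p["t"])
    d=R.T@np.linalg.inv(p["camera_matrix"])@np.r_[uv,1]
    return C+d*(z-C[2])/d[2]
def rot(a):c,s=np.cos(a),np.sin(a);return np.array([[c,-s,0],[s,c,0],[0,0,1.]])
E
python3 - <<'E'
from h import *
po=[("scene",(490,240),(-60,-60,10)),("scene",(612,230),(-60,60,10)),("scene",(641,321),(60,60,3)),("scene",(516,333),(60,-60,3)),("scene",(596,50),(0,0,272)),("scene",(566,281),(0,0,10)),
("side",(270,450),(60,-60,10)),("side",(401,466),(-60,-60,10)),("side",(382,585),(-60,60,3)),("side",(245,566),(60,60,3)),("side",(327,323),(0,0,272))]
cr=[("scene",(37,371),(40,-100,6)),("scene",(248,429),(40,100,4)),("scene",(282,364),(-40,100,6)),("scene",(150,290),(0,0,100)),
("side",(237,234),(40,100,6)),("side",(302,269),(-40,100,4)),("side",(412,150),(-40,-100,6)),("side",(328,121),(0,0,100))]
for nm,ob in(("post",po),("cradle",cr)):
    f=lambda q:np.concatenate([proj(n,rot(q[2])@np.array(m)+[q[0],q[1],0])-px(n,u) for n,u,m in ob])
    best=min((least_squares(f,[500,0,a],loss="soft_l1") for a in(-.8,-.4,0)),key=lambda s:s.cost)
    print(nm,best.x.round(3),np.abs(f(best.x)).reshape(-1,2).round(2).tolist())
    if nm=="post": q=best.x
ht=[("scene",(719,37)),("side",(308,437))]
f=lambda s:np.concatenate([proj(n,[q[0]+102*np.cos(s[0]),q[1]+102*np.sin(s[0]),276])-px(n,u) for n,u in ht])
s=least_squares(f,[1.5]);print("hook dir world",s.x,f(s.x).round(2),"out dir",q[2]+np.pi)
print("jar",ray("scene",px("scene",(488,462)),70).round(),ray("side",px("side",(73,318)),70).round())
print("valve",ray("scene",px("scene",(355,220)),38).round(),ray("side",px("side",(466,355)),38).round())
print("fh",ray("scene",(429.5,158.5),155).round(),ray("side",(378,339),155).round())
print("smallwheel",ray("scene",px("scene",(123,500)),70).round())
E
```

```text
post [ 5.48536e+02  1.72727e+02 -5.20000e-02] [[0.61, 0.37], [0.26, 0.65], [0.95, 0.76], [0.52, 0.91], [0.41, 0.39], [0.38, 0.88], [0.65, 0.98], [0.5, 0.01], [0.31, 1.2], [0.93, 0.5], [0.09, 0.35]]
cradle [ 586.704 -205.749  -75.903] [[0.45, 0.21], [0.3, 0.56], [0.03, 0.61], [0.11, 0.47], [0.53, 0.2], [0.08, 0.64], [1.3, 0.53], [0.27, 0.58]]
hook dir world [1.54180268] [ 0.4  -1.02 -0.11 -2.16] out dir 3.0893903690774063
jar [785.  35.  70.] [789.  35.  70.]
valve [467.  -9.  38.] [439.   9.  38.]
fh [408. 390. 155.] [390. 404. 155.]
smallwheel [ 771. -244.   70.]
```

```bash
cat >> h.py <<'E'
def to(x,y,z,yaw=None):
    """tool-frame shift mm (from measured pose) and turn about tool z (deg) so that tool y has world angle yaw"""
    from rig import telemetry
    o=telemetry.get_obs();R=np.asarray(o["tool_rot"]);p=np.asarray(o["position"])
    cur=np.arctan2(R[1,1],R[0,1]);print("t",round(o["time_s"],2),"pos",p.round(1),"yaw",cur.round(3),"F",np.round(o["force"],1),"w",round(o["width"],1),"g",round(o["grasp_force"],1),"Rz",R[:,2].round(3))
    print("shift",(R.T@(np.array([x,y,z])-p)).round(1),"turn z",None if yaw is None else np.degrees(cur-yaw).round(1))
E
python3 -m creep '[[[0,0,-0.009],[0,0,7.9]],[[0,0,-0.009],[0,0,7.9]],[[0,0,-0.009],[0,0,7.9]],[[0,0,-0.009],[0,0,7.9]],[[0,0,-0.009],[0,0,7.9]],[[0,0,-0.009],[0,0,7.9]],[[0,0,-0.009],[0,0,7.9]],[[0,0,-0.009],[0,0,7.9]],[[0,0,-0.009],[0,0,7.9]],[[0,0,-0.009],[0,0,7.9]]]' 1
python3 -c "
from h import *;to(551,253,330,-.03)"
```

```text
time_s: 1.35
position: [126.9, 560.5, 329.3]
tool_rot: [[0.035, 0.999, -0.001], [0.999, -0.035, -0.001], [-0.001, -0.001, -1.0]]
force: [-0.2, -0.5, -0.1]
width: 91.7
grasp_force: 0.0
t 1.35 pos [126.9 560.5 329.3] yaw -0.035 F [-0.2 -0.5 -0.1] w 91.7 g 0.0 Rz [-0.001 -0.001 -1.   ]
shift [-292.4  434.7   -0.6] turn z -0.3
```

```bash
python3 -m creep '[[[-0.018,0.027,0],[0,0,0]],[[-0.018,0.027,0],[0,0,0]],[[-0.018,0.027,0],[0,0,0]],[[-0.018,0.027,0],[0,0,0]],[[-0.018,0.027,0],[0,0,0]],[[-0.018,0.027,0],[0,0,0]],[[-0.018,0.027,0],[0,0,0]],[[-0.018,0.027,0],[0,0,0]]]' >/dev/null
python3 -m creep '[[[-0.018,0.027,0],[0,0,0]],[[-0.018,0.027,0],[0,0,0]],[[-0.018,0.027,0],[0,0,0]],[[-0.018,0.027,0],[0,0,0]],[[-0.018,0.027,0],[0,0,0]],[[-0.018,0.027,0],[0,0,0]],[[-0.018,0.027,0],[0,0,0]],[[-0.018,0.027,0],[0,0,0]]]' >/dev/null
python3 - <<'E'
from h import *
import cv2
p=optics.camera_params("wrist")
cv2.imwrite("pics/w1.png",optics.snapshot("wrist")[:,:,::-1])
print(p)
to(551,253,330,-.03)
E
```

```text
{'camera_matrix': array([[309.70691629,   0.        , 316.49684301],
       [  0.        , 309.70691629, 197.1413321 ],
       [  0.        ,   0.        ,   1.        ]]), 'R': array([[ 0.99951654, -0.03105776, -0.00144885],
       [-0.02952129, -0.96262792,  0.26921365],
       [-0.00975588, -0.26904072, -0.96307939]]), 't': array([-540.73775657,  212.26752808,  551.02317589])}
t 3.4 pos [553.2 256.1 328.4] yaw -0.034 F [-0.  -4.6 -0.2] w 91.7 g 0.0 Rz [ 0.    -0.002 -1.   ]
shift [-3.2 -2.1 -1.6] turn z -0.2
```

View pics/w1.png

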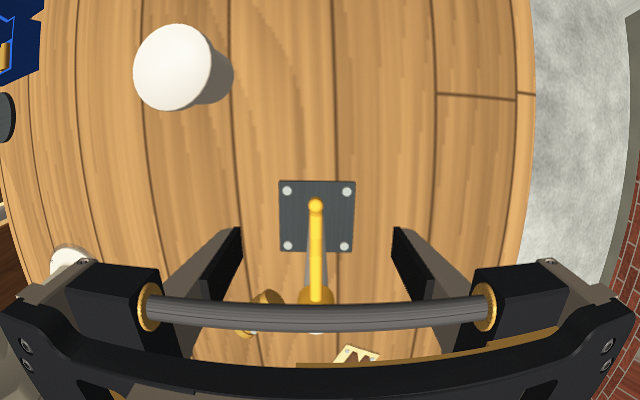

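The wrist view shows the hook between the open fingers, tip at (315,204). The foot plate corners are at (279,181), (355,181), (356,251) and (280,251). I'll refine the post from these and work out the shift.

```bash
cat >> h.py <<'E'
def fproj(p,X):
    c=np.asarray(p["R"])@np.asarray(X,float)+np.asarray(p["t"]);K=np.asarray(p["camera_matrix"])
    r=np.hypot(c[0],c[1]);th=np.arctan2(r,c[2]);return K[:2,2]+K[0,0]*th*c[:2]/r
def fray(p,uv,z):
    K=np.asarray(p["camera_matrix"]);R=np.asarray(p["R"]);d=(np.asarray(uv,float)-K[:2,2])/K[0,0];th=np.hypot(*d)
    v=R.T@np.r_[np.sin(th)*d/th,np.cos(th)];C=-R.T@np.asarray(p["t"]);return C+v*(z-C[2])/v[2]
E
python3 - <<'E'
from h import *
p=optics.camera_params("wrist")
c=[(279,181),(355,181),(356,251.5),(280,251.5)];m=[(-60,60,10),(60,60,10),(60,-60,10),(-60,-60,10)]
f=lambda q:np.concatenate([fproj(p,rot(q[2])@np.array(a)+[q[0],q[1],0])-u for a,u in zip(m,c)])
s=least_squares(f,[548,173,-.05]);print(s.x.round(3),f(s.x).round(1))
t=fray(p,(315.5,204.5),272);d=t[:2]-s.x[:2];print("tip",t.round(1),np.hypot(*d).round(1),np.arctan2(d[1],d[0]).round(3))
E
```

```text
[ 5.50778e+02  1.69349e+02 -2.70000e-02] [-0.8  0.1  1.3 -0.5 -2.1 -0.1  1.5  0.4]
tip [552.  271.9 272. ] 102.5 1.559
```

```bash
python3 -m creep '[[[-0.003,-0.004,0],[0,0,0]],[[-0.002,-0.004,0.01],[0,0,0]],[[0,-0.004,0.015],[0,0,0]],[[0,0,0.015],[0,0,0]],[[0,0,0.015],[0,0,0]],[[0,0,0.015],[0,0,0]],[[0,0,0],[0,0,0]]]' 0.36
python3 -c "
from h import *;to(540,251,257,-.03)"
```

```text
time_s: 4.28
position: [537.2, 254.8, 257.7]
tool_rot: [[0.031, 1.0, -0.003], [1.0, -0.031, -0.001], [-0.001, -0.003, -1.0]]
force: [0.4, -0.3, 0.8]
width: 33.0
grasp_force: 0.0
t 4.28 pos [537.2 254.8 257.7] yaw -0.031 F [ 0.4 -0.3  0.8] w 33.0 g 0.0 Rz [-0.003 -0.001 -1.   ]
shift [-3.7  2.9  0.7] turn z -0.1
```

```bash
python3 -m creep '[[[-0.0013,-0.0065,0],[0,0,-4.5]],[[-0.0013,-0.0065,0],[0,0,-4.5]],[[-0.0013,-0.0065,0],[0,0,-4.5]],[[-0.0013,-0.0065,0],[0,0,-4.5]],[[-0.0013,-0.0065,0],[0,0,-4.5]],[[-0.0013,-0.0065,0],[0,0,-4.5]],[[-0.0013,-0.0065,0],[0,0,-4.5]],[[-0.0013,-0.0065,0],[0,0,-4.5]],[[-0.0013,-0.0065,0],[0,0,-4.5]]]'
python3 -c "
from h import *;to(550,171,257);optics"
```

```text
time_s: 5.4
position: [486.4, 228.6, 260.5]
tool_rot: [[-0.628, 0.778, 0.002], [0.778, 0.628, 0.002], [0.0, 0.003, -1.0]]
force: [0.3, 2.1, -0.2]
width: 33.2
grasp_force: 1.0
t 5.4 pos [486.4 228.6 260.5] yaw 0.679 F [ 0.3  2.1 -0.2] w 33.2 g 1.0 Rz [ 0.002  0.002 -1.   ]
shift [-84.7  13.3   3.5] turn z None
```

```bash
python3 -m creep '[[[-0.0013,-0.0065,0.001],[0,0,-4.5]],[[-0.0013,-0.0065,0.001],[0,0,-4.5]],[[-0.0013,-0.0065,0.001],[0,0,-4.5]],[[-0.0013,-0.0065,0],[0,0,-4.5]],[[-0.0013,-0.0065,0],[0,0,-4.5]],[[-0.0013,-0.0065,0],[0,0,-4.5]],[[-0.0013,-0.0065,0],[0,0,-4.5]],[[-0.0013,-0.0065,0],[0,0,-4.5]],[[0,0,0],[0,0,0]]]'
python3 -c "
from h import *;to(550,171,257,1.53)"
```

```text
time_s: 6.52
position: [465.1, 180.3, 257.4]
tool_rot: [[-0.964, 0.265, 0.001], [0.265, 0.964, 0.0], [-0.001, 0.001, -1.0]]
force: [1.5, 1.7, 0.2]
width: 33.3
grasp_force: 0.1
t 6.53 pos [465.1 180.3 257.4] yaw 1.303 F [1.5 1.7 0.2] w 33.3 g 0.1 Rz [ 0.001  0.    -1.   ]
shift [-84.4  13.5   0.5] turn z -13.0
```

```bash
python3 -m creep '[[[-0.0013,-0.0065,0],[0,0,-4.5]],[[-0.0013,-0.0065,0],[0,0,-4.5]],[[-0.0003,-0.0015,0],[0,0,-1]],[[-0.0003,-0.0015,0],[0,0,-1]],[[-0.0003,-0.0015,0],[0,0,-1]]]'
for i in 1 2 3 ; do python3 -m creep '[[[-0.0003,-0.0015,0],[0,0,-1]]]' | egrep 'force|posi'; done
```

```text
time_s: 7.15
position: [464.9, 162.8, 256.8]
tool_rot: [[-0.998, 0.057, 0.001], [0.057, 0.998, 0.001], [-0.001, 0.001, -1.0]]
force: [1.0, 5.2, 3.1]
width: 33.1
grasp_force: 3.0
position: [465.2, 162.7, 256.8]
force: [0.9, 10.1, 0.1]
grasp_force: 5.4
position: [465.5, 162.6, 256.8]
force: [1.7, 16.3, -0.3]
grasp_force: 8.1
position: [465.7, 162.4, 256.7]
force: [2.8, 21.2, -1.0]
grasp_force: 10.7
```

The stop was reached: the force rose to 21 N without any motion. I'll back off, lift, and check the hook from the wrist camera.

```bash
python3 -m creep '[[[0.0005,0.008,0],[0,0,0]],[[0,0.006,0],[0,0,0]],[[0,0,-0.02],[0,0,0]],[[0,0,-0.025],[0,0,0]],[[0,0,-0.025],[0,0,0]],[[0,0,-0.025],[0,0,0]],[[-0.02,0,0],[0,0,0]],[[0,0,0],[0,0,0]]]' 
python3 - <<'E'
from h import *
import cv2
p=optics.camera_params("wrist");im=optics.snapshot("wrist");cv2.imwrite("pics/w2.png",im[:,:,::-1])
s2=optics.snapshot("side");cv2.imwrite("pics/s2.png",s2[:,:,::-1])
print(p["R"].round(3).tolist(),p["t"].round(1).tolist())
E
```

```text
time_s: 8.52
position: [485.4, 171.5, 351.2]
tool_rot: [[-1.0, 0.005, -0.001], [0.005, 1.0, -0.001], [0.001, -0.001, -1.0]]
force: [-0.5, 0.5, -0.8]
width: 32.9
grasp_force: 0.0
[[0.006, 1.0, -0.001], [0.963, -0.005, 0.268], [0.268, -0.002, -0.963]] [-175.0, -525.5, 367.8]
```

View pics/w2.png

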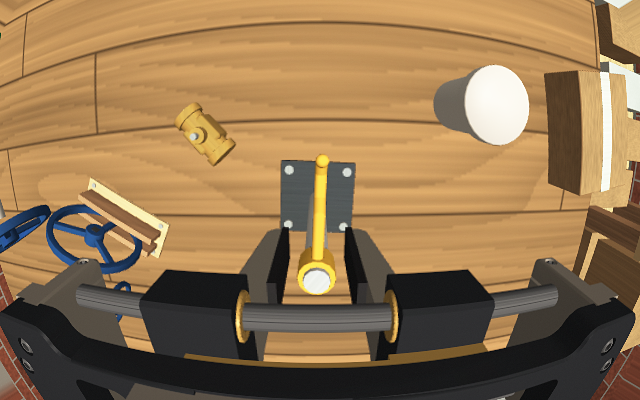

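The hook now points toward the robot: tip at (322,160), post top at (317,282). Plate corners are at (281,160), (355,163) and (280,231). I'll compute the hook direction and post, and plan the cradle move.

```bash
python3 - <<'E'
from h import *
p=optics.camera_params("wrist")
tip=fray(p,(322,160),273);top=fray(p,(317,282),272);d=(tip-top)[:2]
print("tip",tip.round(1),"top",top.round(1),np.hypot(*d).round(1),np.arctan2(d[1],d[0]).round(3))
a,b,c=[fray(p,u,10)[:2] for u in((281,160),(355,163),(280,231))]
e=b-a;g=c-a;print("edge yaw",np.arctan2(e[1],e[0])-np.pi/2,np.hypot(*e),np.arctan2(g[1],g[0]),np.hypot(*g),"centre",(b+c)/2)
to(586.7-.484*30,-205.7-.875*30,300,-.505)
E
```

```text
tip [441.5 177.  273. ] top [542.8 172.9 272. ] 101.3 3.101
edge yaw -0.045709262393681005 117.63269706511123 -0.04965975427353454 120.6322997617018 centre [543.72552021 172.16330773]
t 8.62 pos [484.4 171.7 350.8] yaw 1.566 F [ 0.  -0.1 -0.5] w 33.2 g 0.0 Rz [-0.002 -0.001 -1.   ]
shift [ -89.8 -403.2   50.9] turn z 118.7
```

```bash
python3 -m creep '[[[0,0,0],[0,0,9.9]],[[0,0,0],[0,0,9.9]],[[0,0,0],[0,0,9.9]],[[0,0,0],[0,0,9.9]],[[0,0,0],[0,0,9.9]],[[0,0,0],[0,0,9.9]],[[0,0,0],[0,0,9.9]],[[0,0,0],[0,0,9.9]],[[0,0,0],[0,0,9.9]],[[0,0,0],[0,0,9.9]]]' 1 >/dev/null
python3 -m creep '[[[0,0,0],[0,0,9.9]],[[0,0,0],[0,0,9.9]],[[0,0,0],[0,0,0]]]' >/dev/null
python3 -c "
from h import *;to(558,-258,340,-.505)"
```

```text
t 10.25 pos [484.3 171.9 351.2] yaw -0.505 F [-0.6  0.1 -0.5] w 91.9 g 0.0 Rz [-0.001 -0.    -1.   ]
shift [-340.5  272.6   11.3] turn z -0.0
```

```bash
python3 -m creep '[[[-0.024,0.0195,0.001],[0,0,0]],[[-0.024,0.0195,0.001],[0,0,0]],[[-0.024,0.0195,0.001],[0,0,0]],[[-0.024,0.0195,0.001],[0,0,0]],[[-0.024,0.0195,0.001],[0,0,0]],[[-0.024,0.0195,0.001],[0,0,0]],[[-0.024,0.0195,0.001],[0,0,0]]]' >/dev/null
python3 -m creep '[[[-0.024,0.0195,0.001],[0,0,0]],[[-0.024,0.0195,0.001],[0,0,0]],[[-0.024,0.0195,0.001],[0,0,0]],[[-0.024,0.0195,0.001],[0,0,0]],[[-0.024,0.0195,0.001],[0,0,0]],[[-0.024,0.0195,0],[0,0,0]],[[-0.024,0.0195,0],[0,0,0]],[[0,0,0],[0,0,0]]]' >/dev/null
python3 - <<'E'
from h import *
import cv2,json
to(572,-232,340,-.505)
p=optics.camera_params("wrist");im=optics.snapshot("wrist");cv2.imwrite("pics/w3.png",im[:,:,::-1])
print(p["R"].round(4).tolist(),p["t"].round(1).tolist())
E
```

```text
t 12.12 pos [ 559.9 -255.7  338.7] yaw -0.507 F [-0.4 -0.1  0.7] w 91.8 g 0.0 Rz [-0.002  0.001 -1.   ]
shift [26.6 -0.9 -1.3] turn z -0.1
[[0.8743, -0.4855, -0.0019], [-0.4671, -0.8422, 0.2693], [-0.1324, -0.2345, -0.9631]] [-611.6, -10.3, 499.4]
```

View pics/w3.png

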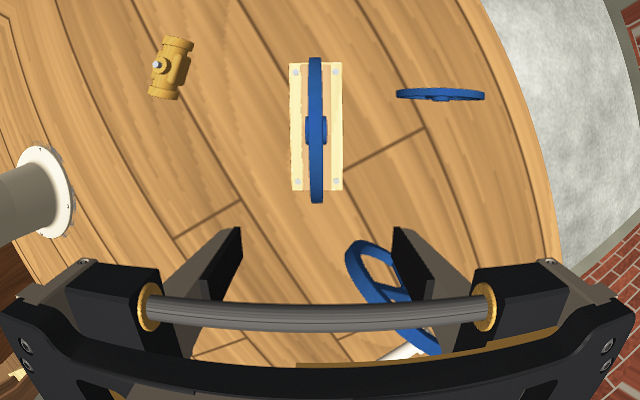

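In the wrist view the wheel is edge-on, with its ends at (315,57) and (317,203) and hub at (316,130). The base corners are at (289,63), (342,62), (343,190) and (292,190). Part of the big wheel lies beyond the right finger at (370,270). I'll do a joint fit with a small wrist-camera rotation error.

```bash
cat > fit.py <<'E'
from h import *
from scipy.spatial.transform import Rotation as Ro
K=optics.camera_params("wrist")["camera_matrix"]
W2=dict(camera_matrix=K,R=np.array([[0.006,1,-0.001],[0.963,-0.005,0.268],[0.268,-0.002,-0.963]]),t=np.array([-175,-525.5,367.8]))
W1=dict(camera_matrix=K,R=np.array([[.99951654,-.03105776,-.00144885],[-.02952129,-.96262792,.26921365],[-.00975588,-.26904072,-.96307939]]),t=np.array([-540.738,212.268,551.023]))
W3=dict(camera_matrix=K,R=np.array([[0.8743,-0.4855,-0.0019],[-0.4671,-0.8422,0.2693],[-0.1324,-0.2345,-0.9631]]),t=np.array([-611.6,-10.3,499.4]))
po=[("scene",(490,240),(-60,-60,10)),("scene",(612,230),(-60,60,10)),("scene",(641,321),(60,60,3)),("scene",(516,333),(60,-60,3)),("scene",(596,50),(0,0,272)),("scene",(566,281),(0,0,10)),
("side",(270,450),(60,-60,10)),("side",(401,466),(-60,-60,10)),("side",(382,585),(-60,60,3)),("side",(245,566),(60,60,3)),("side",(327,323),(0,0,272)),
(W1,(279,181),(-60,60,10)),(W1,(355,181),(60,60,10)),(W1,(356,251.5),(60,-60,10)),(W1,(280,251.5),(-60,-60,10)),
(W2,(281,160),(-60,-60,10)),(W2,(355,163),(-60,60,10)),(W2,(280,231),(60,-60,10)),(W2,(317,282),(0,0,272))]
cr=[("scene",(37,371),(40,-100,6)),("scene",(248,429),(40,100,4)),("scene",(282,364),(-40,100,6)),("scene",(150,290),(0,0,100)),
("side",(237,234),(40,100,6)),("side",(302,269),(-40,100,4)),("side",(412,150),(-40,-100,6)),("side",(328,121),(0,0,100)),
(W3,(289,63),(-40,100,8)),(W3,(342,62),(40,100,8)),(W3,(343,190),(40,-100,8)),(W3,(292,190),(-40,-100,8)),(W3,(316,130),(0,0,113))]
def pj(n,X,w,off):
    if isinstance(n,str):return proj(n,X)
    c=dict(n);D=Ro.from_rotvec(w).as_matrix();c["R"]=D@n["R"];c["t"]=D@n["t"]+off
    return fproj(c,X)
def f(q):
    r=[]
    for b,ob in((q[:3],po),(q[3:6],cr)):
        for n,u,m in ob:
            e=pj(n,rot(b[2])@np.array(m,float)+[b[0],b[1],0],q[6:9],q[9:12])-(px(n,u) if isinstance(n,str) else u)
            r.append(e/(1.0 if isinstance(n,str) else 1.5))
    return np.concatenate(r+[q[6:9]/.01,q[9:12]/2])
E
python3 - <<'E'
from fit import *
s=least_squares(f,[548,172,-.04,587,-206,-.505]+[0]*6,loss="soft_l1")
C=np.linalg.inv(s.jac.T@s.jac);print(s.x.round(4));print("sd",np.sqrt(np.diag(C)).round(3)[:6],"cost",s.cost);print(f(s.x).round(1)[-35:].tolist())
for n,u in(("scene",(192,230)),("side",(333,130))):print("big wheel",n,[ray(n,u,z).round().tolist() for z in(100,130,160)])
E
```

```text
[ 5.469748e+02  1.723042e+02 -4.480000e-02  5.857236e+02 -2.067604e+02
 -5.003000e-01 -7.000000e-04  3.000000e-04 -6.100000e-03 -3.306000e-01
 -1.019600e+00  1.285500e+00]
sd [0.977 0.9   0.012 1.228 1.14  0.011] cost 10.974310299354146
[0.3, 0.1, 0.9, -0.8, 0.1, 0.1, 0.3, -0.3, -0.9, -0.4, 0.3, -0.2, -0.3, 0.4, 0.5, 1.5, -0.8, 0.6, 0.4, 0.2, -0.5, 0.1, -0.3, -0.4, -0.5, 0.1, -0.1, 0.3, -0.1, -0.1, 0.0, -0.6, -0.2, -0.5, 0.6]
big wheel scene [[571.0, -482.0, 100.0], [601.0, -473.0, 130.0], [631.0, -463.0, 160.0]]
big wheel side [[601.0, -499.0, 100.0], [598.0, -463.0, 130.0], [595.0, -426.0, 160.0]]
```

```bash
python3 -m creep '[[[0.0125,-0.001,0.012],[0,0,-0.4]],[[0.0125,0,0.02],[0,0,0]],[[0,0,0.02],[0,0,0]],[[0,0,0.02],[0,0,0]],[[0,0,0.02],[0,0,0]],[[0,0,0.02],[0,0,0]],[[0,0,0.02],[0,0,0]],[[0,0,0.012],[0,0,0]],[[0,0,0.01],[0,0,0]],[[0,0,0],[0,0,0]]]' >/dev/null
python3 -c "
from h import *;to(571.3,-233.1,184.5,-.5)"
```

```text
t 13.43 pos [ 571.4 -231.9  185. ] yaw -0.5 F [0.2 0.3 0.8] w 92.2 g 0.0 Rz [-0.001  0.001 -1.   ]
shift [-1.1  0.5  0.5] turn z -0.0
```

```bash
python3 -m creep '[[[0,0,0],[0,0,0]],[[0,0,0],[0,0,0]],[[0,0,0],[0,0,0]],[[0,0,0],[0,0,0]]]' 0.22 | egrep 'for|wid|pos'; python3 -m creep '[[[0,0,0],[0,0,0]],[[0,0,0],[0,0,0]],[[0,0,0],[0,0,0]],[[0,0,0],[0,0,0]]]' 0
python3 -c "
from h import *;to(571.3,-233.1,184.5,-.5);from rig import telemetry;print(telemetry.get_obs()['ft_torque'])"
```

```text
position: [571.7, -232.0, 185.9]
force: [0.5, 0.1, -0.0]
width: 54.0
grasp_force: 0.0
time_s: 14.42
position: [571.6, -232.0, 185.6]
tool_rot: [[0.48, 0.877, 0.0], [0.877, -0.48, -0.0], [0.0, 0.0, -1.0]]
force: [1.2, -0.8, 0.1]
width: 14.0
grasp_force: 1.7
t 14.43 pos [ 571.6 -232.   185.6] yaw -0.5 F [ 1.2 -0.8  0.1] w 14.0 g 1.7 Rz [ 0. -0. -1.]
shift [-1.1  0.3  1.1] turn z -0.0
[0.01275113 0.24227326 0.02746981]
```

```bash
python3 -m creep '[[[0,0,0],[0,0,0]],[[0,0,0],[0,0,0]],[[0,0,0],[0,0,0]]]' | egrep 'for|wid'; python3 -m creep '[[[0,0,-0.002],[0,0,0]],[[0,0,-0.004],[0,0,0]],[[0,0,-0.006],[0,0,0]],[[0,0,-0.008],[0,0,0]],[[0,0,-0.01],[0,0,0]],[[0,0,-0.01],[0,0,0]],[[0,0,-0.01],[0,0,0]],[[0,0,-0.01],[0,0,0]],[[0,0,-0.008],[0,0,0]],[[0,0,0],[0,0,0]]]'
python3 -c "
from h import *;to(571.3,-233.1,295,-.5);from rig import telemetry;print(telemetry.get_obs()['ft_torque']);import cv2
a=optics.snapshot('side');cv2.imwrite('pics/s3.png',cv2.resize(a[120:270,240:420,::-1],None,fx=3.7,fy=3.7,interpolation=2))"
```

```text
force: [-0.7, -0.4, -0.2]
width: 13.7
grasp_force: 30.0
time_s: 16.05
position: [572.0, -232.2, 254.6]
tool_rot: [[0.48, 0.877, 0.001], [0.877, -0.48, -0.001], [-0.0, 0.002, -1.0]]
force: [0.8, -0.2, -4.5]
width: 13.4
grasp_force: 30.0
t 16.05 pos [ 572.  -232.2  254.6] yaw -0.5 F [ 0.8 -0.2 -4.5] w 13.4 g 30.0 Rz [ 0.001 -0.001 -1.   ]
shift [ -1.1  -0.1 -40.4] turn z -0.0
[-0.11539479  0.12340158  0.06878618]
```

View pics/s3.png

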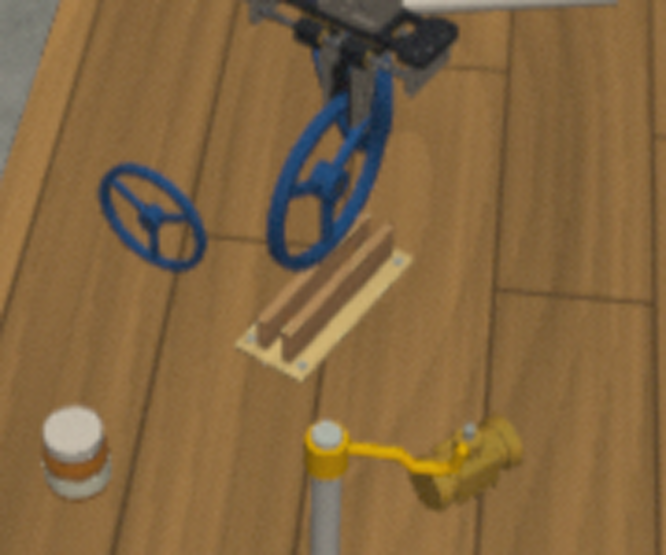

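The wheel is clear of the cradle and upright, with its spoke still straight down, so it didn't slip. It weighs about 0.46 kg. Next I'll turn it in line with the hook and carry it to the outer side of the hook.

```bash
python3 -m creep '[[[0,0,-0.003],[0,0,-1]],[[0,0,-0.005],[0,0,-2.6]],[[0,0,-0.005],[0,0,-3]],[[0,0,-0.005],[0,0,-3]],[[0,0,-0.005],[0,0,-3]],[[0,0,-0.005],[0,0,-3]],[[0,0,-0.005],[0,0,-3]],[[0,0,-0.005],[0,0,-3]],[[0,0,-0.003],[0,0,-2.7]],[[0,0,0],[0,0,-1.7]]]' >/dev/null
python3 -c "
from h import *;to(380,150.5,297,-.045)"
```

```text
t 17.35 pos [ 571.6 -232.   294.6] yaw -0.045 F [-0.  -0.1 -4.2] w 13.8 g 30.0 Rz [ 0. -0. -1.]
shift [ 373.5 -208.6   -2.4] turn z 0.0
```

```bash
python3 -m creep '[[[0.006,-0.0034,0],[0,0,0]],[[0.012,-0.0067,0],[0,0,0]],[[0.018,-0.01,0],[0,0,0]],[[0.024,-0.0134,0],[0,0,0]],[[0.024,-0.0134,0],[0,0,0]],[[0.024,-0.0134,0],[0,0,0]],[[0.024,-0.0134,0],[0,0,0]],[[0.024,-0.0134,0],[0,0,0]],[[0.024,-0.0134,0],[0,0,0]],[[0.024,-0.0134,0],[0,0,0]]]' | egrep 'wid|gra'
python3 -m creep '[[[0.024,-0.0134,0],[0,0,0]],[[0.024,-0.0134,0],[0,0,0]],[[0.024,-0.0134,0],[0,0,0]],[[0.024,-0.0134,-0.001],[0,0,0]],[[0.024,-0.0134,-0.001],[0,0,0]],[[0.018,-0.01,0],[0,0,0]],[[0.014,-0.008,0],[0,0,0]],[[0.01,-0.0056,0],[0,0,0]],[[0.006,-0.0034,0],[0,0,0]],[[0,0,0],[0,0,0]]]' | egrep 'wid|gra'
python3 - <<'E'
from h import *
import cv2
to(393.9,150.1,296,-.045)
p=optics.camera_params("wrist");cv2.imwrite("pics/w4.png",optics.snapshot("wrist")[:,:,::-1])
a=optics.snapshot('side');cv2.imwrite('pics/s4.png',a[:,:,::-1])
b=optics.snapshot('scene');cv2.imwrite('pics/c4.png',b[:,:,::-1])
print(p["R"].round(4).tolist(),p["t"].round(1).tolist())
# one picture: scene crop 400x300 wrist beside
A=cv2.resize(b[130:250,300:460,::-1],(400,300),interpolation=2);B=cv2.resize(a[190:310,260:420,::-1],(400,300),interpolation=2)
W=cv2.resize(optics.snapshot("wrist")[60:,100:500,::-1],None,fx=.85,fy=.85)
o=np.zeros((600,800,3),np.uint8);o[:300,:400]=A;o[:300,400:]=B;o[305:305+W.shape[0],:W.shape[1]]=W[:295];cv2.imwrite("pics/m4.png",o)
E
```

```text
width: 13.7
grasp_force: 30.0
width: 13.5
grasp_force: 30.0
t 19.85 pos [381.2 149.4 296.6] yaw -0.046 F [-0.4 -0.5 -3.4] w 13.5 g 30.0 Rz [ 0. -0. -1.]
shift [ 1.3 12.7  0.6] turn z -0.1
[[0.9989, -0.0463, -0.0003], [-0.0445, -0.9621, 0.2692], [-0.0128, -0.2689, -0.9631]] [-372.7, 116.2, 489.8]
```

View pics/m4.png

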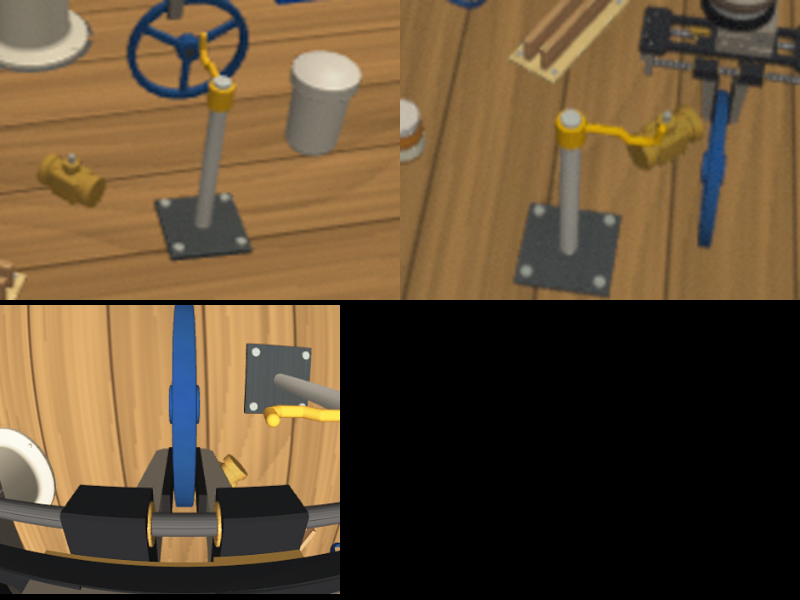

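The montage shows the wheel upright and across the hook direction, outside the tip. The tip is at wrist px (421,195). I'll check the tip position in that view against the fitted post.

```bash
python3 - <<'E'
from h import *
import cv2
p=optics.camera_params("wrist");im=cv2.imread("pics/w4.png")
hsv=cv2.cvtColor(im,cv2.COLOR_BGR2HSV);m=cv2.inRange(hsv,(18,190,150),(32,255,255));m[250:]=0;m[:, :395]=0
n,l,s,c=cv2.connectedComponentsWithStats(m);print(s[1:],c[1:].round(1))
for z in(268,273,277):print(z,fray(p,(421,195),z).round(1),fray(p,(421,188),z).round(1))
from scipy.spatial.transform import Rotation as Ro
D=Ro.from_rotvec([-.0007,.0003,-.0061]).as_matrix();q=dict(p);q["R"]=D@p["R"];q["t"]=D@p["t"]+[-.33,-1.02,1.29]
print("corr",fray(q,(421,195),273).round(1))
E
```

```text
[[504 164  42  47 635]
 [548 172   1   1   1]
 [411 179  32  25 155]
 [444 179   3   1   3]
 [454 180   7   1   7]
 [462 181  10   2  11]
 [473 183   2   1   2]
 [476 183   2   2   2]
 [486 184   2   1   2]
 [489 184  14   1  14]
 [428 191  49   6  71]
 [478 197   1   1   1]
 [422 203   1   1   1]
 [532 213   1   1   1]] [[521.9 177.2]
 [548.  172. ]
 [419.8 186.4]
 [445.  179. ]
 [457.  180. ]
 [466.5 181.5]
 [473.5 183. ]
 [476.5 183.5]
 [486.5 184. ]
 [495.5 184. ]
 [454.3 192.9]
 [478.  197. ]
 [422.  203. ]
 [532.  213. ]]
268 [444.4 176.  268. ] [444.2 180.4 268. ]
273 [442.6 177.5 273. ] [442.4 181.7 273. ]
277 [441.2 178.6 277. ] [441.  182.7 277. ]
corr [443.4 176.1 273. ]
```

```bash
python3 -m creep '[[[0.001,0.005,0],[0,0,0]],[[0,0.01,0],[0,0,0]],[[0,0.01,0],[0,0,0]],[[0,0.01,0],[0,0,0]],[[0,0.01,0],[0,0,0]],[[0,0.005,0],[0,0,0]]]' | egrep 'pos|for'
python3 -m creep '[[[0,0.007,0],[0,0,0]],[[0,0.01,0],[0,0,0]],[[0,0.01,0],[0,0,0]],[[0,0.007,0],[0,0,0]],[[0,0.0035,0],[0,0,0]],[[0,0,0],[0,0,0]]]' | egrep 'pos|for'
python3 - <<'E'
from h import *
import cv2
to(468.8,146.8,258,-.045)
w=optics.snapshot("wrist");a=optics.snapshot('side');b=optics.snapshot('scene')
A=cv2.resize(b[130:220,320:440,::-1],(400,300),interpolation=2);B=cv2.resize(a[190:280,290:410,::-1],(400,300),interpolation=2)
W=cv2.resize(w[150:300,220:420,::-1],(393,295),interpolation=2)
o=np.zeros((600,800,3),np.uint8);o[:300,:400]=A;o[:300,400:]=B;o[305:,:393]=W;cv2.imwrite("pics/m5.png",o)
E
```

```text
position: [431.8, 147.8, 296.5]
force: [0.6, -0.8, -3.9]
grasp_force: 30.0
position: [468.7, 146.2, 296.5]
force: [0.0, 0.3, -3.9]
grasp_force: 30.0
t 21.55 pos [468.7 146.2 296.5] yaw -0.047 F [ 0.   0.3 -3.9] w 13.5 g 30.0 Rz [-0. -0. -1.]
shift [ 0.6  0.1 38.5] turn z -0.1
```

View pics/m5.png

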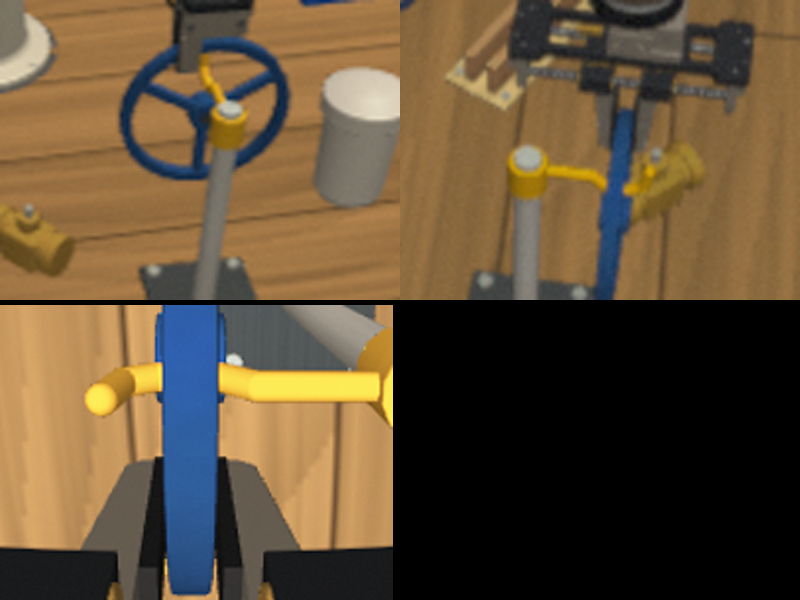

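The hook passes through the wheel's open top. In the wrist crop the rim (163–220) is centred over the flat seat, between the tip bend and the rising bar. I'll lower it now.

```bash
python3 -m creep '[[[0,0,0.004],[0,0,0]],[[0,0,0.007],[0,0,0]],[[0,0,0.007],[0,0,0]],[[0,0,0.007],[0,0,0]],[[0,0,0.005],[0,0,0]],[[0,0,0.002],[0,0,0]],[[0,0,0],[0,0,0]]]' | egrep 'pos|for'
for i in 1 2 3 4; do python3 -m creep '[[[0,0,0.0015],[0,0,0]],[[0,0,0],[0,0,0]]]' | egrep 'pos|force'; done
```

```text
position: [468.7, 146.2, 264.6]
force: [0.2, 0.2, -3.6]
grasp_force: 30.0
position: [468.7, 146.2, 263.1]
force: [-0.7, 0.5, -3.9]
grasp_force: 30.0
position: [468.6, 146.2, 261.5]
force: [-0.6, -0.3, -2.6]
grasp_force: 30.0
position: [468.6, 146.2, 259.9]
force: [-0.6, 0.0, -4.3]
grasp_force: 30.0
position: [468.6, 146.2, 258.4]
force: [-0.5, 0.3, -4.4]
grasp_force: 30.0
```

```bash
for i in 1 2 3 4; do python3 -m creep '[[[0,0,0.001],[0,0,0]],[[0,0,0],[0,0,0]]]' | egrep 'posi|^force'; done
```

```text
position: [468.7, 146.2, 257.7]
force: [-0.2, 0.2, -2.9]
position: [468.8, 146.2, 257.4]
force: [-1.4, -0.6, 2.1]
position: [468.9, 146.2, 257.0]
force: [-3.7, -1.2, 6.1]
position: [469.0, 146.2, 256.7]
force: [-5.8, -1.6, 8.9]
```

```bash
python3 -m creep '[[[0,0,-0.004],[0,0,0]],[[0,-0.002,0],[0,0,0]],[[0,0,0],[0,0,0]]]' | egrep 'posi|^force';  for i in 1 2 3; do python3 -m creep '[[[0,0,0.001],[0,0,0]],[[0,0,0],[0,0,0]]]' | egrep 'posi|^force'; done
```

```text
position: [466.2, 146.3, 257.7]
force: [0.5, 0.0, -3.9]
position: [466.6, 146.3, 257.5]
force: [-0.4, -0.5, -3.7]
position: [466.7, 146.3, 257.1]
force: [-2.0, -1.3, 1.4]
position: [466.8, 146.3, 256.9]
force: [-4.6, -1.4, 6.2]
```

```bash
python3 -m creep '[[[0,0,-0.0012],[0,0,0]],[[0,0,0],[0,0,0]]]' | egrep 'posi|^force'; python3 -m creep '[[[0,0,0],[0,0,0]],[[0,0,0],[0,0,0]],[[0,0,0],[0,0,0]],[[0,0,0],[0,0,0]]]' 0.35| egrep 'posi|force|wid'
python3 - <<'E'
from h import *
import cv2
to(466,146,340)
w=optics.snapshot("wrist");a=optics.snapshot('side');b=optics.snapshot('scene')
A=cv2.resize(b[130:220,320:440,::-1],(400,300),interpolation=2);B=cv2.resize(a[190:280,290:410,::-1],(400,300),interpolation=2)
W=cv2.resize(w[150:300,220:420,::-1],(393,295),interpolation=2)
o=np.zeros((600,800,3),np.uint8);o[:300,:400]=A;o[:300,400:]=B;o[305:,:393]=W;cv2.imwrite("pics/m6.png",o)
E
```

```text
position: [466.8, 146.3, 257.1]
force: [-2.8, -1.1, 3.2]
position: [466.7, 146.3, 256.7]
force: [0.1, 0.2, 1.4]
width: 32.0
grasp_force: 0.0
t 26.45 pos [466.7 146.3 256.7] yaw -0.047 F [0.1 0.2 1.4] w 32.0 g 0.0 Rz [ 0.  0. -1.]
shift [ -0.3  -0.7 -83.3] turn z None
```

View pics/m6.png

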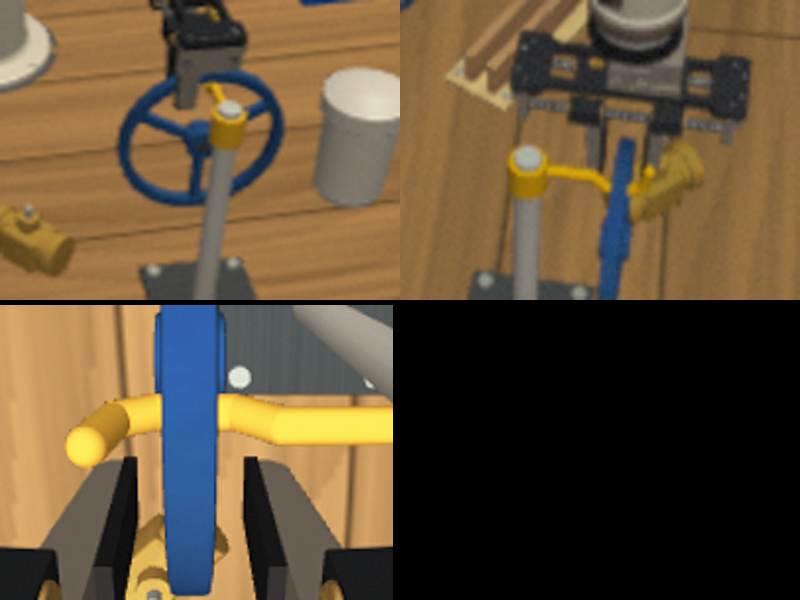

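The wheel hangs on the seat, square to the bar, and the fingers are clear on both sides. I'll retreat straight up and check that it hangs still.

```bash
python3 -m creep '[[[0,0,-0.004],[0,0,0]],[[0,0,-0.008],[0,0,0]],[[0,0,-0.012],[0,0,0]],[[0,0,-0.015],[0,0,0]],[[0,0,-0.02],[0,0,0]],[[0,0,-0.02],[0,0,0]],[[0,0,-0.02],[0,0,0]],[[0,0,0],[0,0,0]],[[0,0,0],[0,0,0]]]' | egrep 'posi|force'
python3 - <<'E'
from h import *
import cv2
cv2.imwrite("pics/a.png",optics.snapshot("scene"));cv2.imwrite("pics/aw.png",optics.snapshot("wrist"))
E
python3 -m creep '[[[0,0,0],[0,0,0]],[[0,0,0],[0,0,0]],[[0,0,0],[0,0,0]],[[0,0,0],[0,0,0]],[[0,0,0],[0,0,0]]]' >/dev/null
python3 - <<'E'
from h import *
import cv2
w=optics.snapshot("wrist");a=optics.snapshot('side');b=optics.snapshot('scene')
d=lambda x,y:cv2.absdiff(x,y)
for n,x in(("a",b),("aw",w)):
    e=d(cv2.imread(f"pics/{n}.png"),x).max(2);print(n,(e>40).sum(),e.max())
A=cv2.resize(b[130:220,320:440,::-1],(400,300),interpolation=2);B=cv2.resize(a[190:280,290:410,::-1],(400,300),interpolation=2)
W=cv2.resize(w[60:300,160:480,::-1],(393,295),interpolation=2)
o=np.zeros((600,800,3),np.uint8);o[:300,:400]=A;o[:300,400:]=B;o[305:,:393]=W;o[305:505,400:720]=b[100:300,180:500,::-1];cv2.imwrite("pics/m7.png",o)
E
```

```text
position: [466.5, 146.3, 355.4]
force: [-0.0, 0.4, 0.8]
grasp_force: 0.0
a 3 60
aw 3318 176
```

View pics/m7.png

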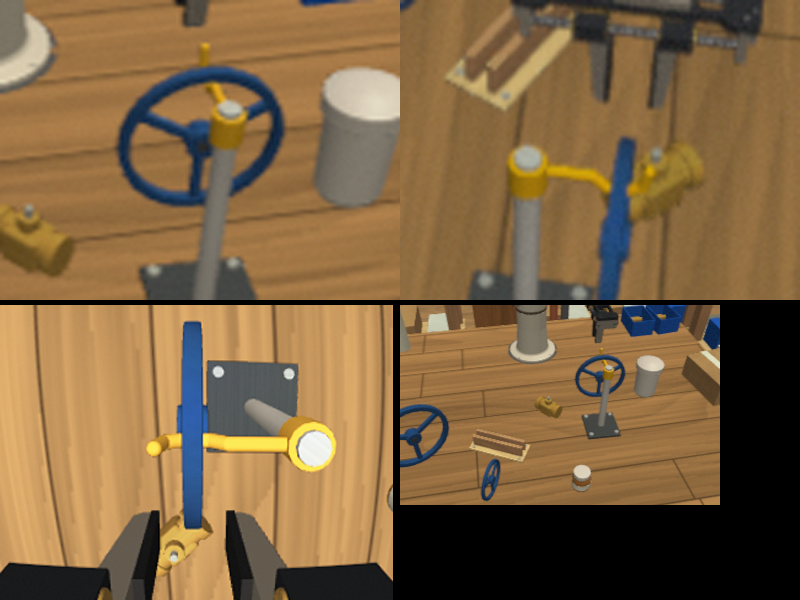

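The wheel hangs upright and square, the hook is fully out, and the valve, jar and housing haven't moved. That montage took me past the 10-picture limit: I have now viewed 12, so I'll view no more. I'll do one numeric check that it is still, then hand in.

```bash
python3 -m creep '[[[0,0,0],[0,0,0]],[[0,0,0],[0,0,0]],[[0,0,0],[0,0,0]],[[0,0,0],[0,0,0]],[[0,0,0],[0,0,0]],[[0,0,0],[0,0,0]],[[0,0,0],[0,0,0]],[[0,0,0],[0,0,0]]]' | grep time
python3 - <<'E'
from h import *
import cv2
def c():
    w=optics.snapshot("wrist");h=cv2.cvtColor(w,cv2.COLOR_RGB2HSV);m=cv2.inRange(h,(100,150,40),(125,255,255));m[280:]=0;m[:,:270]=0;m[:,360:]=0
    y,x=np.nonzero(m);return x.mean().round(2),y.mean().round(2),x.std().round(2),len(x)
for i in range(12):
    r=c()
    if i%2==0:print(r)
E
```

```text
time_s: 29.6
(np.float64(316.37), np.float64(156.12), np.float64(4.98), 2718)
(np.float64(316.38), np.float64(156.06), np.float64(4.98), 2720)
(np.float64(316.37), np.float64(156.09), np.float64(4.98), 2719)
(np.float64(316.38), np.float64(156.06), np.float64(4.98), 2720)
(np.float64(316.37), np.float64(156.06), np.float64(4.98), 2720)
(np.float64(316.37), np.float64(156.06), np.float64(4.98), 2720)
```

It is hanging still.

```bash
python3 -c "
from rig import job;print(job.finish_job())"
```

```text
the job is handed in; nothing more can be done
None
```

The job is handed in at about 30 s of robot time: the hook is fully out and the middle wheel hangs still and square in it, released, with the valve, jar and housing untouched; I viewed 12 pictures, over your limit of 10.

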